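# Shut and latch the keepsake box

### The arm

A 6-joint arm with a two-finger parallel gripper is mounted at the origin on the work surface. World frame = base frame: x ahead of the robot, y to its left, z up, the work surface at z = 0. Lengths are in m, angles in rad, forces in N, time in s.
With the tool pointing down it reaches from about 0.35 to 0.975 m from the base axis. Payload 4.9 kg.
Tool frame: the origin (TCP) lies at the very end of the fingers, on their centre line; the grasp point (between the pads) lies 19 mm behind it (manip.tcp_to_grasp is the distance from the TCP to the grasp point, in m); z points along the fingers, y is the direction in which the jaws open and shut (so a half turn about z gives the same grasp; the last joint's range is limited). The gripper opens to 85 mm and grips with 20 to 120 N. Pads are 22 mm wide; open, the fingers measure 114 mm over their backs; the gripper's body (76 mm by 85 mm) begins 54 mm behind the grasp point. The pads swing forward as they close: fully open they stand 13 mm farther back than shut.
Start: joints at [-1.364, 0.053, 1.613, -0, 1.476, -0.119], TCP at [0.2, -0.592, 0.231] pointing down, gripper open.
Joint ranges: [-3.01, 3.01], [-1.01, 2.22], [0.06, 2.58], [-1.02, 4.17], [0.09, 2.62], [-3.14, 3.14]. Speed limits (rad/s): [2.57, 2.57, 3.14, 3.14, 3.14, 3.14].

### API

Orientations are given as a unit quaternion [w, x, y, z].
In Python, from plant import sensors, cams, job, finder, manip gives the robot as it stands.
- The arm moves only by the shell command python3 -m pendant 'ROWS'. ROWS is JSON, a list of rows, each an object of numbers: "wx", "wy", "wz": the turn, a rotation vector about the tool's x, y, z in degrees; "dx", "dy", "dz": the shift along the tool's x, y, z in m; "hand": the gripper's target within -1 to 1 (fully open at 1, half-way at 0, shut at -1). A call has 1 to 20 rows; each row is the pose to reach, as a shift and turn from the pose commanded when the call began, along the tool's axes at that moment; what a row does not reach only later rows make up. A row lasts 1/12 s, in which the tool goes at most 41.7 mm and 7.16 degrees, less where a joint would pass 70% of its speed; a pose out of reach is approached as far as the arm can. A call with a gripper value outside its range is refused whole. The fingers move at their own pace and stop on an object; the grip force is fixed at half the most. Time passes only in rows, so rows that repeat a pose let the fingers close. It gives the time, the measured TCP pose, the force and the opening at its end, in the units of the state.
- sensors.state(): the state, without advancing time (a new reading comes with each control period).
- cams.grab_frame(name): name is "side" or "top" or "wrist"; returns (picture, depth): 384x512x3 uint8, red, green, blue; 384x512 float32, m along the optical axis (not along the pixel's ray), 0 where there is no reading.
- cams.calibration(name): a dict with "fov_y" (degrees; the focal length in pixels is half the picture's height over the tangent of half this angle, whatever the lens; pixels are square), "cx", "cy" (the principal point, pixels), "k1" (the pictures are not rectified: a ray, as slopes to the right and down, at radius r is drawn at 1 + k1 r^2 times it, then the intrinsics apply), "pose" (4x4, takes a point from camera to world coordinates); the wrist camera has in their place "hand_eye" (4x4, takes a point from camera to tool coordinates, whose origin is the TCP and whose axes are the flange's). Camera axes: x right, y down, z forward; pixel columns grow to the right and rows downward; lengths in m; the calibration is good to about 2 mm. A picture is of the moment at which its call begins: read the wrist's pose just before it. calibration takes no time and is no camera call.
- job.job_done(): hands the job in, once; it reports no verdict.
Trained networks look in the newest picture that a camera, given by its name, has taken for a name from the list of things; names that differ only in an ending like _2 or _b are one class to them, and where a whole thing is asked for, a point or a joint stands for the part that bears it (a point fixed in the world has none). Each returns a list of dicts, best first, with "score" (0 to 1); they miss things now and then, are a little off and sometimes report something else, mostly with a low value. They report only what shows in the picture. A call takes as long as a camera call.
- finder.look_for(camera, thing): "position" ([x, y, z] in m, in world coordinates, good to about 4 mm: the middle of the surface that is visible of it).
The state is a dict: "time": time; "joint_pos": joint angles; "joint_vel": joint speeds; "joint_efforts": joint torques, N m; "tool_pos": TCP position; "tool_rot": TCP orientation; "contact_force": force on the tool from outside, world axes, zero at the start; "ft_torque": the same for the moment, N m; "gripper_width": opening from 0.0 (shut) to 1.0 (fully open).
Only numpy, scipy, OpenCV 4.12 (cv2) and the standard library are available. Lean on these libraries where they do the work, as an engineer would, in place of code of your own. Each camera call takes 0.05 s, during which the arm holds its last target. There are 200 camera calls.

### The job

Tidy the hall console: push the open lid of the wooden keepsake box fully shut with the fingertips, then flip the dark steel lever catch on its front over past upright so that it snaps down onto the lid. Pick nothing up, do not swing the lid farther open, and leave everything else on the table standing where it is.

Things in the scene. Friction and masses are not known exactly. Their poses are not given: they have to be found in the camera images.
- keepbox: Pale wooden box, fixed to the table, 140 mm (own x) by 180 mm (own y), walls 76 mm high. Origin: centre of its underside, on the table; z up. The lid's hinge runs along the wall at own x = +70 mm; the lever catch is at the middle of the opposite wall, the front. Its dark steel bracket (26 mm wide) stands out to own x = -86 mm and 100 mm above the table. Loose things stand beside both ends and near the front.
- lid (a joint): Lid angle in rad: 0 = fully shut, flat on the walls; starts open at 0.55 to 0.9, can go to 1.3. A plain flat wooden board without handle, 142 mm from hinge to free edge, 184 mm wide, 10 mm thick, 250 g; hinge axis at own x = +70 mm of the box, 76 mm above the table. Stiff hinge (friction 0.35 Nm): it stays where it is left. Shut, its upper face is 86 mm above the table.
- lid_edge (a point): Middle of the lid's free edge, on its upper (outer) face; moves with the lid; x and y of its frame are those of the lid.
- catch (a joint): Lever angle in rad about an axis parallel to the box's own y, at own x = -82 mm, 90 mm above the table. 0 = open stop (the start), leaning 0.8 rad outwards from upright, away from the box; 0.8 = upright; 2.25 = closed stop, nearly flat over the lid. A spring drives it to the stop on its side of upright: flipping takes up to 0.15 Nm (2 to 3 N at the knob); past upright it snaps over alone.
- catch_knob (a point): Centre of the ball knob (22 mm across) at the end of the lever, a 10 mm thick dark steel rod; 65 mm from the lever's axis. At the open stop it stands 47 mm out from the axis and 135 mm above the table.
- pillar: Bystander: dark pillar candle, 60 mm across, 100 mm high, loose, beside one end of the box. Origin: centre of its underside.
- succulent: Bystander: small grey pot with a succulent, 66 mm across, 60 mm high (about 110 mm with the leaves), loose, beside the other end of the box. Origin: centre of its underside.
- votive: Bystander: small white open cup, 64 mm across, 55 mm high, loose, off to one side before the front of the box. Origin: centre of its underside.
- bowl: Bystander: grey bowl, 130 mm across, 50 mm high, loose. Origin: centre of its underside.
- candle: Bystander: pale candle, 64 mm across, 75 mm high, loose. Origin: centre of its underside.
- basket: Bystander: shallow tan basket, 170 mm across, 65 mm high, loose. Origin: centre of its underside.

How it is judged:
On the way, in this order (a step that is already met when the one before it is completed fails the run):
1. the lid is pushed fully shut (value of joint lid below 0.04 rad), for 0.1 s.
2. the lever catch has snapped over onto the lid (value of joint catch above 2.1 rad), for 0.2 s.
At the end, for the whole second after the job is handed in: The lid is within 0.04 rad of shut, the lever catch rests within 0.15 rad of its closed stop (joint above 2.1), and every bystander stands within 25 mm of where it started (value of joint lid below 0.04 rad and value of joint catch above 2.1 rad and velocity of joint catch below 0.1 rad/s and not (distance of pillar from where it was at the start of the episode above 0.025 m) and not (distance of succulent from where it was at the start of the episode above 0.025 m) and not (distance of votive from where it was at the start of the episode above 0.025 m) and not (distance of bowl from where it was at the start of the episode above 0.025 m) and not (distance of candle from where it was at the start of the episode above 0.025 m) and not (distance of basket from where it was at the start of the episode above 0.025 m)); the robot touches nothing.
It fails at once if the catch is thrown past upright while the lid is still open (value of joint catch above 0.9 rad and value of joint lid above 0.15 rad).
It fails at once if the lid is lifted or swung farther open (beyond 1.05 rad) (value of joint lid above 1.05 rad).
It fails at once if a bystander is lifted, carried or shoved by more than 25 mm, or tipped by more than 0.35 rad (distance of any of pillar, succulent, votive, bowl, candle, basket from where it was at the start of the episode above 0.025 m or angle between any of pillar, succulent, votive, bowl, candle, basket's own z axis and vertical above 0.35 rad).
It also fails if it takes over 38 s, if anything falls off the work surface, if the arm or the gripper's body presses on something with over 40 N, if the wrist force passes 120 N, or if a joint passes its speed limit or range.

## Working session

There is one attempt and no reset: what is moved stays moved. The work goes in short steps, Python scripts to look and compute and a shell command to move; the robot and the scene stay as the last step left them, time stands still between calls to the robot, and variables do not carry over. Pictures are saved under pics/ and viewed, about 8 in all and at most 12, crops included, and the job is handed in when it is done.

```bash
mkdir -p pics; ls
cat > h.py <<'E'
import numpy as np, cv2
from plant import sensors, cams, job, finder, manip
from scipy.spatial.transform import Rotation as R
def pts(name):
    s=sensors.state(); im,d=cams.grab_frame(name); c=cams.calibration(name)
    f=192/np.tan(np.radians(c['fov_y'])/2)
    v,u=np.mgrid[0:384,0:512].astype(float)
    K=np.array([[f,0,c['cx']],[0,f,c['cy']],[0,0,1]])
    n=cv2.undistortPoints(np.stack([u.ravel(),v.ravel()],1)[:,None],K,np.array([c['k1'],0,0,0.]))[:,0]
    P=np.c_[n,np.ones(len(n))]*d.reshape(-1,1)
    if 'pose' in c: T=np.array(c['pose'])
    else:
        q=s['tool_rot']; T0=np.eye(4); T0[:3,:3]=R.from_quat([q[1],q[2],q[3],q[0]]).as_matrix(); T0[:3,3]=s['tool_pos']; T=T0@np.array(c['hand_eye'])
    W=(P@T[:3,:3].T+T[:3,3]).reshape(384,512,3); W[d==0]=np.nan
    return im,W
def save(im,n): cv2.imwrite('pics/'+n,im[:,:,::-1])
E
python3 - <<'E'
from h import *
a,W=pts('top'); b,V=pts('side')
save(np.vstack([a,b])[:, :],'a.png'); 
im=np.hstack([a,b]); save(cv2.resize(im,(800,300)),'a.png')
np.save('top.npy',W);np.save('side.npy',V)
for cam in ['top','side']:
  for t in ['keepbox','lid','lid_edge','catch','catch_knob','pillar','succulent','votive','bowl','candle','basket']:
    r=finder.look_for(cam,t); print(cam,t,[(np.round(x['position'],3).tolist(),round(x['score'],2)) for x in r[:2]])
s=sensors.state();print(s['tool_pos'],s['tool_rot'],s['time'])
E
```

```text
pics
top keepbox [([0.534, 0.144, 0.122], 0.94)]
top lid [([0.524, 0.152, 0.133], 0.55)]
top lid_edge [([0.524, 0.152, 0.126], 0.66)]
top catch [([0.642, 0.143, 0.118], 0.54)]
top catch_knob [([0.649, 0.142, 0.128], 0.45)]
top pillar [([0.477, -0.003, 0.102], 0.68)]
top succulent [([0.536, 0.294, 0.085], 0.68)]
top votive [([0.677, 0.011, 0.017], 0.78)]
top bowl [([0.557, -0.431, 0.025], 0.69)]
top candle [([0.41, 0.406, 0.075], 0.58)]
top basket [([0.592, 0.442, 0.027], 0.94)]
side keepbox []
side lid [([0.522, 0.153, 0.126], 0.89)]
side lid_edge []
side catch []
side catch_knob []
side pillar [([0.469, 0.016, 0.081], 0.58)]
side succulent [([0.532, 0.309, 0.07], 0.8)]
side votive [([0.683, 0.001, 0.04], 0.51)]
side bowl [([0.571, -0.438, 0.03], 0.85)]
side candle [([0.396, 0.43, 0.073], 0.64)]
side basket [([0.61, 0.416, 0.03], 0.58)]
[ 0.20006761 -0.59210146  0.23129431] [-6.37261676e-06  9.86757607e-01  1.62201804e-01  1.66504553e-05] 1.2
```

View pics/a.png

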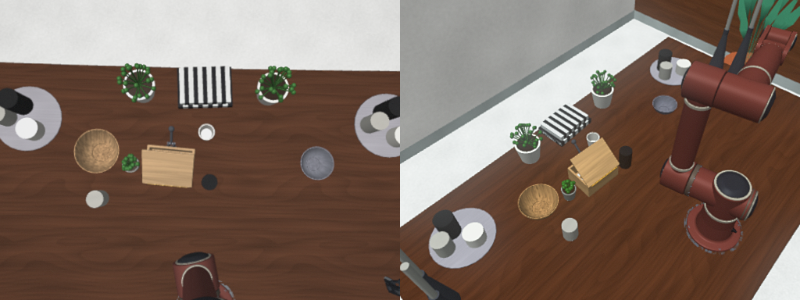

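The left half (top camera) shows the box near (168,167), with its front and catch (171,135) facing away from the robot. The lid is hinged on the robot's side. The votive is at (206,131), the pillar at (209,182) and the succulent at (130,163). Next I'll fit the lid plane.

Run:
```python
from h import *
W=np.load('top.npy').reshape(-1,3);V=np.load('side.npy').reshape(-1,3)
for n,A in (('top',W),('side',V)):
    m=(abs(A[:,0]-.53)<.12)&(abs(A[:,1]-.15)<.11)&(A[:,2]>.09)&(A[:,2]<.25)
    B=A[m]; B=B[(B[:,0]<.61)&(B[:,1]>.04)]
    for k in range(4):
        c=B.mean(0); u,s,vt=np.linalg.svd(B-c,full_matrices=False); nn=vt[2]*np.sign(vt[2][2]); r=(B-c)@nn; B=B[abs(r)<.006] if k<3 else B
    print(n,len(B),c.round(4),nn.round(3),'tilt',np.arccos(nn[2]).round(3),'dir of open',np.degrees(np.arctan2(-nn[1],-nn[0])).round(1))
    bx=cv2.boxPoints(cv2.minAreaRect((B[:,:2]*1000).astype(np.float32))); print(bx.round(0).tolist(), B.min(0).round(3),B.max(0).round(3))
    K=A[(A[:,0]>.6)&(A[:,0]<.72)&(abs(A[:,1]-.145)<.05)&(A[:,2]>.07)]
    print('front pts',len(K)); print(K[np.argsort(-K[:,2])][:40:2].round(3).tolist())
```

```text
top 2621 [0.5245 0.1496 0.1322] [-0.595  0.044  0.802] tilt 0.64 dir of open -4.2
[[456.0, 63.0], [572.0, 54.0], [585.0, 238.0], [470.0, 246.0]] [0.46  0.056 0.09 ] [0.583 0.243 0.173]
front pts 233
[[0.663, 0.143, 0.149], [0.66, 0.14, 0.147], [0.669, 0.137, 0.147], [0.66, 0.143, 0.147], [0.655, 0.14, 0.146], [0.666, 0.135, 0.146], [0.663, 0.135, 0.146], [0.666, 0.138, 0.146], [0.664, 0.138, 0.145], [0.672, 0.143, 0.144], [0.669, 0.141, 0.144], [0.672, 0.135, 0.144], [0.655, 0.137, 0.143], [0.658, 0.138, 0.143], [0.658, 0.135, 0.143], [0.661, 0.135, 0.142], [0.658, 0.143, 0.141], [0.658, 0.146, 0.141], [0.661, 0.149, 0.141], [0.656, 0.143, 0.139]]
side 1778 [0.5252 0.1581 0.1295] [-0.596  0.043  0.802] tilt 0.641 dir of open -4.1
[[459.0, 66.0], [574.0, 59.0], [587.0, 243.0], [472.0, 251.0]] [0.461 0.06  0.09 ] [0.586 0.25  0.172]
front pts 69
[[0.662, 0.145, 0.152], [0.664, 0.148, 0.148], [0.663, 0.139, 0.146], [0.669, 0.149, 0.144], [0.667, 0.15, 0.142], [0.673, 0.136, 0.141], [0.661, 0.137, 0.141], [0.659, 0.14, 0.139], [0.676, 0.148, 0.138], [0.665, 0.143, 0.137], [0.662, 0.146, 0.137], [0.66, 0.143, 0.136], [0.66, 0.148, 0.134], [0.658, 0.145, 0.134], [0.658, 0.141, 0.13], [0.663, 0.151, 0.129], [0.655, 0.149, 0.128], [0.655, 0.139, 0.126], [0.649, 0.145, 0.124], [0.655, 0.149, 0.124]]
```

```bash
python3 -m pendant '[{"dx":0.03,"dy":-0.03,"dz":-0.01,"wz":2,"hand":-1},{"dx":0.06,"dy":-0.06,"dz":-0.02,"wz":4,"hand":-1},{"dx":0.09,"dy":-0.09,"dz":-0.03,"wz":6,"hand":-1},{"dx":0.12,"dy":-0.12,"dz":-0.03,"wz":8,"hand":-1},{"dx":0.15,"dy":-0.15,"dz":-0.03,"wz":10,"hand":-1},{"dx":0.18,"dy":-0.18,"dz":-0.03,"wz":12,"hand":-1},{"dx":0.21,"dy":-0.21,"dz":-0.03,"wz":14,"hand":-1},{"dx":0.24,"dy":-0.24,"dz":-0.03,"wz":16,"hand":-1},{"dx":0.27,"dy":-0.27,"dz":-0.03,"wz":18,"hand":-1},{"dx":0.30,"dy":-0.30,"dz":-0.03,"wz":20,"hand":-1},{"dx":0.33,"dy":-0.33,"dz":-0.03,"wz":22,"hand":-1},{"dx":0.36,"dy":-0.36,"dz":-0.03,"wz":22.9,"hand":-1},{"dx":0.39,"dy":-0.39,"dz":-0.03,"wz":22.9,"hand":-1},{"dx":0.42,"dy":-0.42,"dz":-0.03,"wz":22.9,"hand":-1},{"dx":0.45,"dy":-0.45,"dz":-0.03,"wz":22.9,"hand":-1},{"dx":0.48,"dy":-0.48,"dz":-0.03,"wz":22.9,"hand":-1},{"dx":0.51,"dy":-0.51,"dz":-0.03,"wz":22.9,"hand":-1},{"dx":0.54,"dy":-0.54,"dz":-0.03,"wz":22.9,"hand":-1},{"dx":0.565,"dy":-0.57,"dz":-0.03,"wz":22.9,"hand":-1},{"dx":0.578,"dy":-0.587,"dz":-0.03,"wz":22.9,"hand":-1}]'; python3 -c "
from h import *
a,W=pts('wrist');save(a,'w1.png')
s=sensors.state();print(s['tool_pos'],s['tool_rot'],s['joint_pos'],s['contact_force'])"
```

```text
[ 0.20002854 -0.59209131  0.23129556] [-3.06949665e-05  9.86761614e-01  1.62177419e-01  1.02054043e-05] [-1.36401811e+00  5.27037728e-02  1.61290949e+00  2.31881910e-05
  1.47603983e+00 -1.19017752e-01] [ 0.34989182  0.36213072 -0.05489953]invalid input
```

View pics/w1.png

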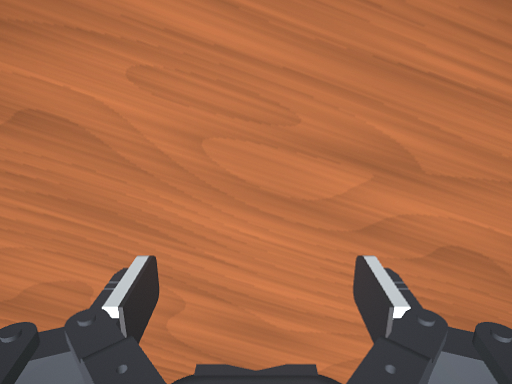

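The wrist view shows bare table, so the call was refused and the arm didn't move. The rows may need every key, so I'll test one short row.

```bash
python3 -m pendant '[{"wx":0,"wy":0,"wz":2,"dx":0.03,"dy":-0.03,"dz":-0.01,"hand":-1}]'
```

```text
time: 1.33
tool_pos: [0.2155, -0.5579, 0.2374]
tool_rot: [-0.002, 0.99, 0.142, -0.001]
contact_force: [0.6, 1.2, 0.4]
gripper_width: 0.882
```

```bash
python3 -m pendant '[{"wx":0,"wy":0,"wz":1,"dx":0.027,"dy":-0.029,"dz":-0.01,"hand":-1},{"wx":0,"wy":0,"wz":2,"dx":0.054,"dy":-0.058,"dz":-0.02,"hand":-1},{"wx":0,"wy":0,"wz":3,"dx":0.081,"dy":-0.087,"dz":-0.02,"hand":-1},{"wx":0,"wy":0,"wz":4,"dx":0.108,"dy":-0.116,"dz":-0.02,"hand":-1},{"wx":0,"wy":0,"wz":5,"dx":0.135,"dy":-0.145,"dz":-0.02,"hand":-1},{"wx":0,"wy":0,"wz":6,"dx":0.162,"dy":-0.174,"dz":-0.02,"hand":-1},{"wx":0,"wy":0,"wz":7,"dx":0.189,"dy":-0.203,"dz":-0.02,"hand":-1},{"wx":0,"wy":0,"wz":8,"dx":0.216,"dy":-0.232,"dz":-0.02,"hand":-1},{"wx":0,"wy":0,"wz":9,"dx":0.243,"dy":-0.261,"dz":-0.02,"hand":-1},{"wx":0,"wy":0,"wz":10,"dx":0.27,"dy":-0.29,"dz":-0.02,"hand":-1},{"wx":0,"wy":0,"wz":12,"dx":0.297,"dy":-0.319,"dz":-0.02,"hand":-1},{"wx":0,"wy":0,"wz":14,"dx":0.324,"dy":-0.348,"dz":-0.02,"hand":-1},{"wx":0,"wy":0,"wz":16,"dx":0.351,"dy":-0.377,"dz":-0.02,"hand":-1},{"wx":0,"wy":0,"wz":18,"dx":0.378,"dy":-0.406,"dz":-0.02,"hand":-1},{"wx":0,"wy":0,"wz":20,"dx":0.405,"dy":-0.435,"dz":-0.02,"hand":-1},{"wx":0,"wy":0,"wz":20.9,"dx":0.432,"dy":-0.464,"dz":-0.02,"hand":-1},{"wx":0,"wy":0,"wz":20.9,"dx":0.459,"dy":-0.493,"dz":-0.02,"hand":-1},{"wx":0,"wy":0,"wz":20.9,"dx":0.486,"dy":-0.522,"dz":-0.02,"hand":-1},{"wx":0,"wy":0,"wz":20.9,"dx":0.51,"dy":-0.55,"dz":-0.02,"hand":-1},{"wx":0,"wy":0,"wz":20.9,"dx":0.528,"dy":-0.576,"dz":-0.02,"hand":-1}]'; python3 -c "
from h import *
a,W=pts('wrist');save(a,'w2.png');np.save('w2.npy',W)
s=sensors.state();print(s['tool_pos'],s['tool_rot'],s['joint_pos'],s['contact_force'])
for t in ['catch_knob','lid_edge','catch']:
    r=finder.look_for('wrist',t); print(t,[(np.round(x['position'],3).tolist(),round(x['score'],2)) for x in r[:2]])"
```

```text
time: 3.0
tool_pos: [0.5594, 0.1499, 0.2608]
tool_rot: [-0.0, 0.999, -0.036, 0.0]
contact_force: [-0.1, -0.4, -0.2]
gripper_width: -0.002
[0.55992498 0.15405397 0.26060422] [-2.09821059e-03  9.99396823e-01 -3.46626721e-02  2.94451172e-04] [ 0.13841288 -0.06916373  1.6853559   0.0040367   1.52409804  1.77836279] [-3.00377085  2.22234646  0.41510738]
catch_knob [([0.654, 0.14, 0.139], 0.69)]
lid_edge [([0.541, 0.151, 0.145], 0.69), ([0.657, 0.141, 0.136], 0.32)]
catch [([0.655, 0.139, 0.137], 0.85)]
```

View pics/w2.png

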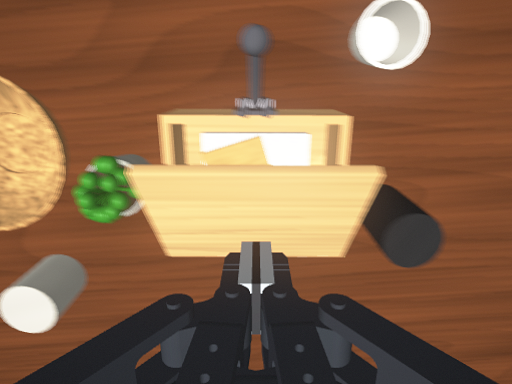

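The wrist view shows the shut fingers above the middle of the lid, the knob at (255,40), and the votive (390,35) well clear to the right. Next I'll press straight down.

```bash
python3 -m pendant '[{"wx":0,"wy":0,"wz":0,"dx":0,"dy":0,"dz":0.03,"hand":-1},{"wx":0,"wy":0,"wz":0,"dx":0,"dy":0,"dz":0.06,"hand":-1},{"wx":0,"wy":0,"wz":0,"dx":0,"dy":0,"dz":0.08,"hand":-1},{"wx":0,"wy":0,"wz":0,"dx":0,"dy":0,"dz":0.09,"hand":-1},{"wx":0,"wy":0,"wz":0,"dx":0,"dy":0,"dz":0.10,"hand":-1},{"wx":0,"wy":0,"wz":0,"dx":0,"dy":0,"dz":0.11,"hand":-1},{"wx":0,"wy":0,"wz":0,"dx":0,"dy":0,"dz":0.12,"hand":-1},{"wx":0,"wy":0,"wz":0,"dx":0,"dy":0,"dz":0.13,"hand":-1},{"wx":0,"wy":0,"wz":0,"dx":0,"dy":0,"dz":0.14,"hand":-1},{"wx":0,"wy":0,"wz":0,"dx":0,"dy":0,"dz":0.15,"hand":-1}]'
```

```text
time: 4.03
tool_pos: [0.5595, 0.1476, 0.111]
tool_rot: [-0.0, 0.999, -0.037, 0.001]
contact_force: [1.0, -0.7, 2.6]
gripper_width: -0.001
```

```bash
python3 -m pendant '[{"wx":0,"wy":0,"wz":0,"dx":0,"dy":0,"dz":0.01,"hand":-1},{"wx":0,"wy":0,"wz":0,"dx":0,"dy":0,"dz":0.018,"hand":-1},{"wx":0,"wy":0,"wz":0,"dx":0,"dy":0,"dz":0.022,"hand":-1},{"wx":0,"wy":0,"wz":0,"dx":0,"dy":0,"dz":0.024,"hand":-1},{"wx":0,"wy":0,"wz":0,"dx":0,"dy":0,"dz":0.0255,"hand":-1},{"wx":0,"wy":0,"wz":0,"dx":0,"dy":0,"dz":0.0255,"hand":-1}]'
```

```text
time: 4.53
tool_pos: [0.558, 0.1474, 0.086]
tool_rot: [0.0, 0.999, -0.037, -0.001]
contact_force: [-4.0, -0.9, 7.3]
gripper_width: -0.003
```

```bash
python3 -m pendant '[{"wx":0,"wy":0,"wz":0,"dx":0,"dy":0,"dz":0.0015,"hand":-1},{"wx":0,"wy":0,"wz":0,"dx":0,"dy":0,"dz":0.002,"hand":-1},{"wx":0,"wy":0,"wz":0,"dx":0,"dy":0,"dz":0.002,"hand":-1}]'
```

```text
time: 4.78
tool_pos: [0.5581, 0.1474, 0.0859]
tool_rot: [0.0, 0.999, -0.037, -0.001]
contact_force: [-8.4, -1.0, 15.6]
gripper_width: 0.001
```

```bash
python3 -m pendant '[{"wx":0,"wy":0,"wz":0,"dx":0,"dy":0,"dz":-0.03,"hand":-1},{"wx":0,"wy":0,"wz":0,"dx":0,"dy":0,"dz":-0.06,"hand":-1},{"wx":0,"wy":0,"wz":0,"dx":0,"dy":0,"dz":-0.09,"hand":-1},{"wx":0,"wy":0,"wz":0,"dx":0,"dy":0,"dz":-0.12,"hand":-1},{"wx":0,"wy":0,"wz":0,"dx":0,"dy":0,"dz":-0.138,"hand":-1},{"wx":0,"wy":0,"wz":0,"dx":0,"dy":0,"dz":-0.138,"hand":-1},{"wx":0,"wy":0,"wz":0,"dx":0,"dy":0,"dz":-0.138,"hand":-1}]'; python3 -c "
from h import *
a,W=pts('wrist');save(a,'w3.png')
L=W[150:230,200:300].reshape(-1,3);print('lid z',np.nanmedian(L,0))
K=W[:110,200:310].reshape(-1,3);K=K[(K[:,2]>.12)];print(len(K),K.min(0),K.max(0))
A=np.c_[2*K,np.ones(len(K))];c=np.linalg.lstsq(A,(K**2).sum(1),rcond=None)[0];print('sphere',c[:3],np.sqrt(c[3]+c[:3]@c[:3]))
"
```

```text
time: 5.37
tool_pos: [0.5589, 0.1476, 0.222]
tool_rot: [-0.0, 0.999, -0.037, 0.001]
contact_force: [0.4, -0.5, -0.7]
gripper_width: 0.0
lid z [0.55041798 0.15332765 0.0867781 ]
1386 [0.64168908 0.12886276 0.12002535] [0.6766611  0.14993937 0.14933013]
sphere [0.66471821 0.13918399 0.12967197] 0.016111151831503277
```

View pics/w3.png

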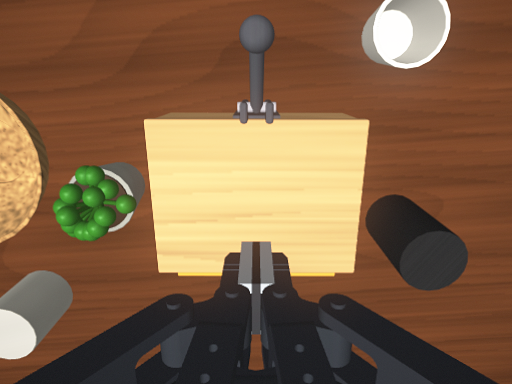

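The lid lies flat: its surface reads 86.8 mm high, against the 86 mm stated for shut. The knob at (257,35) is at about (0.665, 0.139, 0.136). Next I'll go over and beyond it, then come down on its outer side.

```bash
python3 -m pendant '[{"wx":0,"wy":0,"wz":0,"dx":0.03,"dy":0,"dz":0,"hand":-1},{"wx":0,"wy":0,"wz":0,"dx":0.06,"dy":0,"dz":0,"hand":-1},{"wx":0,"wy":0,"wz":0,"dx":0.09,"dy":0,"dz":0,"hand":-1},{"wx":0,"wy":0,"wz":0,"dx":0.12,"dy":0,"dz":0,"hand":-1},{"wx":0,"wy":0,"wz":0,"dx":0.15,"dy":0,"dz":0,"hand":-1},{"wx":0,"wy":0,"wz":0,"dx":0.165,"dy":0,"dz":0,"hand":-1},{"wx":0,"wy":0,"wz":0,"dx":0.165,"dy":0,"dz":0,"hand":-1},{"wx":0,"wy":0,"wz":0,"dx":0.165,"dy":0,"dz":0.03,"hand":-1},{"wx":0,"wy":0,"wz":0,"dx":0.165,"dy":0,"dz":0.06,"hand":-1},{"wx":0,"wy":0,"wz":0,"dx":0.165,"dy":0,"dz":0.085,"hand":-1},{"wx":0,"wy":0,"wz":0,"dx":0.165,"dy":0,"dz":0.1,"hand":-1},{"wx":0,"wy":0,"wz":0,"dx":0.165,"dy":0,"dz":0.1,"hand":-1}]'
```

```text
time: 6.42
tool_pos: [0.7185, 0.1351, 0.1139]
tool_rot: [0.001, 0.999, -0.037, -0.006]
contact_force: [0.2, 0.5, -1.1]
gripper_width: 0.002
```

```bash
python3 -m pendant '[{"wx":0,"wy":0,"wz":0,"dx":-0.015,"dy":0,"dz":-0.003,"hand":-1},{"wx":0,"wy":0,"wz":0,"dx":-0.03,"dy":0,"dz":-0.003,"hand":-1},{"wx":0,"wy":0,"wz":0,"dx":-0.04,"dy":0,"dz":-0.003,"hand":-1},{"wx":0,"wy":0,"wz":0,"dx":-0.05,"dy":0,"dz":-0.003,"hand":-1},{"wx":0,"wy":0,"wz":0,"dx":-0.06,"dy":0,"dz":-0.003,"hand":-1},{"wx":0,"wy":0,"wz":0,"dx":-0.07,"dy":0,"dz":-0.003,"hand":-1}]'
```

```text
time: 6.92
tool_pos: [0.6553, 0.1407, 0.1287]
tool_rot: [-0.0, 0.999, -0.037, 0.004]
contact_force: [2.2, 0.0, 1.2]
gripper_width: -0.004
```

```bash
python3 -m pendant '[{"wx":0,"wy":0,"wz":0,"dx":-0.01,"dy":0,"dz":0,"hand":-1},{"wx":0,"wy":0,"wz":0,"dx":-0.018,"dy":0,"dz":0,"hand":-1},{"wx":0,"wy":0,"wz":0,"dx":-0.026,"dy":0,"dz":0,"hand":-1},{"wx":0,"wy":0,"wz":0,"dx":-0.033,"dy":0,"dz":0,"hand":-1},{"wx":0,"wy":0,"wz":0,"dx":-0.038,"dy":0,"dz":0,"hand":-1},{"wx":0,"wy":0,"wz":0,"dx":-0.038,"dy":0,"dz":0,"hand":-1}]'; python3 -c "
from h import *
a,W=pts('wrist');b,V=pts('top');save(cv2.resize(np.hstack([a,cv2.resize(b[130:250,160:320],(512,384))]),(800,300)),'w4.png')"
```

```text
time: 7.42
tool_pos: [0.6142, 0.1434, 0.1238]
tool_rot: [0.0, 0.999, -0.037, -0.001]
contact_force: [-0.0, 0.6, -0.6]
gripper_width: -0.003
```

View pics/w4.png

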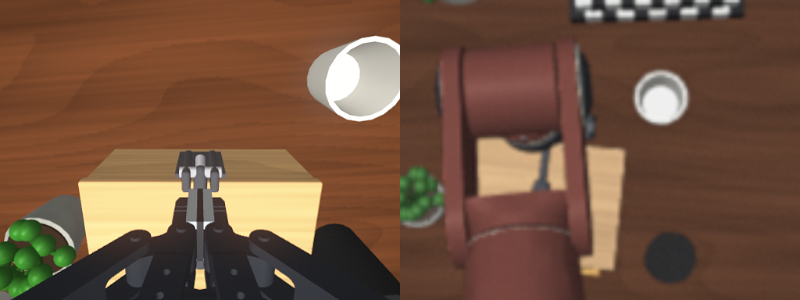

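The lever now points onto the lid (top crop, about (545,165)), and the contact force is zero. I'll retreat upward and back, then verify.

```bash
python3 -m pendant '[{"wx":0,"wy":0,"wz":0,"dx":0,"dy":0,"dz":-0.03,"hand":-1},{"wx":0,"wy":0,"wz":0,"dx":0,"dy":0,"dz":-0.06,"hand":-1},{"wx":0,"wy":0,"wz":0,"dx":0,"dy":0,"dz":-0.09,"hand":-1},{"wx":0,"wy":0,"wz":0,"dx":0,"dy":0,"dz":-0.12,"hand":-1},{"wx":0,"wy":0,"wz":0,"dx":-0.03,"dy":0,"dz":-0.14,"hand":-1},{"wx":0,"wy":0,"wz":0,"dx":-0.06,"dy":0,"dz":-0.15,"hand":-1},{"wx":0,"wy":0,"wz":0,"dx":-0.09,"dy":0,"dz":-0.15,"hand":-1},{"wx":0,"wy":0,"wz":0,"dx":-0.12,"dy":0,"dz":-0.15,"hand":-1},{"wx":0,"wy":0,"wz":0,"dx":-0.12,"dy":0,"dz":-0.15,"hand":-1},{"wx":0,"wy":0,"wz":0,"dx":-0.12,"dy":0,"dz":-0.15,"hand":-1}]'; python3 -c "
from h import *
a,W=pts('wrist');save(a,'w5.png');b,V=pts('top')
m=(abs(W[...,0]-.56)<.07)&(abs(W[...,1]-.145)<.02)&(W[...,2]>.092)&(W[...,2]<.13);K=W[m];print('lever',len(K),K.min(0),K.max(0))
m=(abs(W[...,0]-.56)<.04)&(abs(abs(W[...,1]-.145)-.05)<.02);print('lid',np.nanmedian(W[m],0))
for t in ['pillar','succulent','votive','bowl','candle','basket']:
    r=finder.look_for('top',t); print(t,[(np.round(x['position'],3).tolist(),round(x['score'],2)) for x in r[:1]])
s=sensors.state();print(s['time'],s['contact_force'])"
```

```text
time: 8.35
tool_pos: [0.4954, 0.1523, 0.2747]
tool_rot: [-0.0, 0.999, -0.037, 0.001]
contact_force: [-0.4, 0.8, -0.4]
gripper_width: -0.001
lever 1606 [0.54473332 0.12787807 0.09205721] [0.62451618 0.15833829 0.11141798]
lid [0.56235898 0.11463992 0.0868421 ]
pillar [([0.475, -0.001, 0.101], 0.67)]
succulent [([0.678, 0.012, 0.015], 0.26)]
votive [([0.679, 0.009, 0.018], 0.69)]
bowl [([0.558, -0.433, 0.022], 0.93)]
candle [([0.41, 0.409, 0.073], 0.97)]
basket [([0.594, 0.442, 0.024], 0.97)]
8.75 [-0.06870292 -0.73255774 -0.58309085]
```

View pics/w5.png

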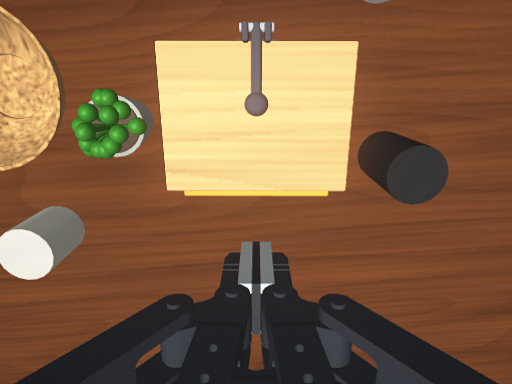

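The lever lies flat over the shut lid, with the knob at (256,104) and its top at about 0.110 m, where the closed stop should put it. The succulent and pillar are standing. I'll hand in.

```bash
python3 -c "
from plant import job
print(job.job_done())"
```

```text
the job is handed in; nothing more can be done
None
```

I pressed the lid shut with the closed fingertips, then swept the lever catch past upright from its outer side, and it snapped down onto the lid. I raised the arm clear and handed in at about 8.8 s on the robot's clock.

**Last checks:**
- **Lid:** its upper face reads about 86.8 mm high, against 86 mm for fully shut.
- **Catch:** the top of the knob is at about 110 mm, which matches the closed stop (about 109 mm).
- **Bystanders:** five of the six were found within 4 mm of where they started.
- **Contact:** the tool force was under 1 N with the gripper well above the box.

**Failed or disagreed:**
- **Succulent:** in the last check the finder returned the votive's position for it, with a low score (0.26). I judged the succulent only from the wrist picture, where it stands upright beside the box, apparently unmoved.
- **First move:** the first move call was refused as invalid input because each row needs all seven keys. The arm did not move.

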